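Feed a plaque board under the press guard with a push stick

TASK

Take the push stick from its blue tray and, with its nose behind the red board, feed the board under the low guard of the seal press until its leading edge is fully home against the stop hidden inside the orange depth gauge; hold it firmly but gently against that stop for half a second, without forcing the gauge out of its setting. Then stand the push stick back in its tray the way you found it, leaving the board seated. Keep your hand off the board and the press, and leave everything else on the table alone.

Things in the scene. Friction and masses are not known exactly. Their poses are not given: they have to be found in the camera images.
- press: fixed green seal press: bed 375 x 150 mm, top 20 mm above the table. Origin on the table under the middle of the guard's mouth; x = feed direction (in under the guard), y across, z up. Bed from x = -205 to 170 mm, then a motor housing 95 mm high to x = 280 mm. On the bed stand two aluminium guides 14 mm high that funnel the board in (see press_mouth)
- press_mouth (a point): middle of the mouth under the guard, at bed level (20 mm above the press's origin). Clear guard with yellow edges over press x = 0 to 80 mm, opening 22 mm high. Guides are 84 mm apart from x = 0 to 155 mm, flare from 84 to 104 mm from x = 0 back to -100 mm, and are 104 mm apart from there to -170 mm (infeed)
- press_roller (a point): point on the bed at press x = 60 mm, where a sprung, freely turning rubber roller hangs 9.5 mm above the bed inside the guard and rides up on the board, pressing on it with about 3.5 N: a bump of some newtons is felt as the leading edge meets it, well before the gauge. A green beam above it is 66 mm high over the table, a steel cap on it 78 mm
- board: red plaque board with a thin brass line, 100 mm (x) x 80 mm (y) x 12 mm with 8 mm corner radii, 0.08 to 0.17 kg, lying on the press's infeed between the guides, its x axis roughly along the feed. Origin: centre of the underside; leading edge at x = +50 mm, trailing edge at x = -50 mm
- gauge: orange depth gauge: a hood over the bed beyond the guard, 46 mm (x) x 132 mm, 24 mm high. Origin: middle of its open mouth at bed level; x = feed direction. The mouth is 19 mm high. Inside, unseen, 8 to 28 mm past the mouth (varies), is a firm stop for the board's leading edge, to be found by feel. Seat it with 10 to 15 N more than it took to slide, for half a second (friction eats part); over 18 N on the stop shifts it
- stick: push stick standing on its flat sole in the blue tray. Sole 10 mm thick, 28 mm wide, from x = -30 to +110 mm; the last 12 mm is a black nose 44 mm wide, whose flat front face (x = +110 mm) pushes. Upright yellow handle 45 mm (x) x 22 mm (y), from 10 to 95 mm above the sole's underside, to be gripped across y from above at 55 to 80 mm. Origin: on the sole's underside, under the middle of the handle. 0.12 kg
- tray: fixed blue open tray, 220 mm (x) x 90 mm (y), walls 5 mm thick and 14 mm high, floor 5 mm thick. Origin: centre of the underside on the table. The stick stands in it with its nose towards the tray's +x and its origin near x = -40 mm
- bowl: bystander: black ink bowl, 120 mm wide, 55 mm high; to be left alone
- brush: bystander: wooden brush, 200 mm long, lying; to be left alone
- weight: bystander: dark wooden paperweight bar, 150 x 30 x 20 mm; to be left alone
- mug: bystander: white mug, 72 mm wide, 85 mm high; to be left alone
- bucket: bystander: yellow open tub, 110 mm wide, 110 mm high; to be left alone
- jug: bystander: grey bottle with a blue cap, 90 mm wide, 200 mm high; to be left alone
- plate: bystander: white saucer, 150 mm wide; to be left alone
Things that resemble listed ones, but are neither listed nor needed, are in the scene too. There is more than one size of the stick; the job needs the smaller.

How it is judged:
On the way:
1. the push stick presses the board home on the stop in the gauge with at least 3 N for 0.3 s (contact force between board and gauge above 3 N and contact force between stick and board above 3 N), for 0.3 s.
At the end, for the whole second after the job is handed in: The board lies flat on the press bed, its leading edge still at least 5 mm inside the gauge's mouth (having been pressed home on the stop there), square to the feed within 0.06 rad, at rest; the push stick stands on its sole on the floor of its tray, nose towards the tray's +x, at rest (x of board in the frame of gauge above -0.045 m and angle between the x axis of board and the x axis of press, either way round below 0.06 rad and z of board in the frame of press below 0.024 m and linear speed of each of board, stick below 0.01 m/s and x of stick in the frame of tray between -0.075 and -0.005 m and y of stick in the frame of tray between -0.03 and 0.03 m and z of stick in the frame of tray below 0.009 m and angle between stick's own z axis and vertical below 0.08 rad); the robot touches nothing.
It fails at once if the stop in the gauge is pressed with more than 18 N (contact force between board and gauge above 18 N).
It fails at once if the hand or arm touches the board (contact force between any of the fingers, the arm and board above 0.5 N).
It fails at once if the hand or arm touches the press or its gauge (contact force between any of the fingers, the arm and press above 1 N or contact force between any of the fingers, the arm and gauge above 1 N).
It fails at once if the stick touches the gauge (contact force between stick and gauge above 1 N).
It fails at once if a bystander is moved by more than 20 mm (distance of any of bowl, brush, weight, mug, bucket, jug, plate from where it was at the start of the episode above 0.02 m).
It also fails if it takes over 72 s, if anything falls off the work surface, if the arm or the gripper's body presses on something with over 40 N, if the wrist force passes 120 N, or if a joint passes its speed limit or range.

ROBOT

A 6-joint arm with a two-finger parallel gripper is mounted at the origin on the work surface. World frame = base frame: x ahead of the robot, y to its left, z up, the work surface at z = 0. Lengths are in m, angles in rad, forces in N, time in s.
With the tool pointing down it reaches from about 0.25 to 0.85 m from the base axis. Payload 12.5 kg.
Tool frame: the origin (TCP) lies midway between the tips of the shut fingers; the grasp point (between the pads) lies 19 mm behind it; z points along the fingers, y is the line along which they close (so a half turn about z gives the same grasp; the last joint's range is limited). The gripper opens to 93 mm and grips with 3 to 60 N. Pads are 15 mm wide; open, the fingers measure 128 mm over their backs; the gripper's body (75 mm by 188 mm) begins 65 mm behind the grasp point.
Start: joints at [1.16, 0.351, 1.652, -0, 1.139, -0.085], TCP at [0.176, 0.521, 0.219] pointing down, gripper open.
Joint ranges: [-2.75, 2.75], [-0.79, 2.1], [0.01, 2.65], [-1.57, 4.71], [0.07, 3.14], [-2.87, 2.87]. Speed limits (rad/s): [2.22, 2.22, 2.79, 3.14, 3.14, 3.14].

INTERFACE

Orientations are given as a rotation vector (axis times angle).
In Python, from rig import bot, jaws, solve_ik, read_state, vision, order, models gives the robot as it stands. The module is installed in compiled form; this text tells all that it offers. Calls block until the motion is done:
- bot.goto(position, orientation): joint-space move of the TCP to a pose.
- bot.movel(position, max_speed=0.15, orientation=None, contact_N=None): straight line of the TCP; orientation=None keeps the orientation; max_speed is the mean speed in m/s. With contact_N (N) it stops when the force on the tool has changed by that much, and returns True; else False.
- bot.set_joints(angles): joint-space move.
- jaws.gripper_to(opening, grasp_force=None): finger opening in m; grasp_force is the grip in N (None keeps the last); returns when the fingers have stopped.
- bot.hold(seconds).
- solve_ik(position, orientation): joint angles nearest the present ones, or None.
- read_state(): the state.
- vision.capture(name): name is "scene" or "top" or "wrist"; returns a dict with "frame" (420x560x3 uint8, red, green, blue), "depth" (420x560 float32, m along the optical axis (not along the pixel's ray), 0 where there is no reading), "K" (3x3 intrinsics, pixels), "k1" (the pictures are not rectified: a ray, as slopes to the right and down, at radius r is drawn at 1 + k1 r^2 times it, then the intrinsics apply), "R" (3x3) and "t" (3): a world point X has camera coordinates R X + t. Camera axes: x right, y down, z forward; pixel columns grow to the right and rows downward; lengths in m; the calibration is good to about 2 mm. A picture is of the moment at which its call begins.
A pose or a line that the arm cannot do raises bot.MotionError and nothing moves.
- order.finish_job(): hands the job in; it is judged then, once.
Trained networks look in the newest picture that a camera, given by its name, has taken for a name from the list of things; names that differ only in an ending like _2 or _b are one class to them, and where a whole thing is asked for, a point or a joint stands for the part that bears it (a point fixed in the world has none). Each returns a list of dicts, best first, with "p" (0 to 1); they miss things now and then, are a little off and sometimes report something else, mostly with a low value. They report only what shows in the picture. A call takes as long as a camera call. They do not tell look-alikes from the thing itself.
- models.boxes_of(camera, query): "box" ([left, top, width, height] in pixels, round what is visible of it).
- models.place_of(camera, query): "uv" ([column, row] in pixels: a listed point, or the origin of a listed thing).
The state is a dict: "time_s": time; "joints": joint angles; "dq": joint speeds; "joint_torque": joint torques, N m; "tool_pos": TCP position; "eef_rot": TCP orientation; "contact_force": force on the tool from outside, world axes, zero at the start; "torque": the same for the moment, N m; "grip_width": finger opening in m; "grasp_force": force on a finger pad.
Only numpy, scipy, OpenCV 4.12 (cv2) and the standard library are available. Lean on these libraries where they do the work, as an engineer would, in place of code of your own. Each camera call takes 0.05 s, during which the arm holds its last target. There are 200 camera calls.

## Working session

There is one attempt and no reset: what is moved stays moved. The work goes in short steps, each a Python script; the robot and the scene stay as the last script left them, time stands still between calls to the robot, and variables do not carry over. Pictures are saved under pics/ and viewed, at most 10 in all, crops included, and the job is handed in when it is done.

```bash
mkdir -p pics; cat > h.py <<'E'
import numpy as np, cv2
from rig import bot, jaws, solve_ik, read_state, vision, order, models
def save(c,n,box=None,s=1):
    f=c["frame"]
    if box: l,t,w,h=box; f=f[t:t+h,l:l+w]
    f=cv2.resize(f,None,fx=s,fy=s,interpolation=cv2.INTER_CUBIC)
    cv2.imwrite("pics/"+n,f[:,:,::-1])
def ray(c,u,v):
    K=c["K"];x=(u-K[0,2])/K[0,0];y=(v-K[1,2])/K[1,1]
    a,b=x,y
    for _ in range(20):
        f=1+c["k1"]*(a*a+b*b);a,b=x/f,y/f
    return np.array([a,b,np.ones_like(a)])
def onz(c,u,v,z):
    d=c["R"].T@ray(c,u,v);o=-c["R"].T@c["t"]
    return o+d*(z-o[2])/d[2]
def cloud(c):
    v,u=np.mgrid[0:420,0:560].astype(float)
    r=ray(c,u.ravel(),v.ravel())*c["depth"].ravel()
    P=(c["R"].T@(r-c["t"].reshape(3,1))).T
    P[c["depth"].ravel()==0]=np.nan
    return P.reshape(420,560,3)
E
python3 - <<'E'
from h import *
for n in ("top","scene"):
    c=vision.capture(n); save(c,n+"1.png",s=1.4)
    print(n,c["k1"],-c["R"].T@c["t"])
    P=cloud(c)
    for q in ["press","press_mouth","press_roller","board","gauge","stick","tray"]:
        for d in models.place_of(n,q)[:3]:
            u,v=d["uv"]; p=P[int(np.clip(v,0,419)),int(np.clip(u,0,559))]; print(q,round(d["p"],2),np.round([u,v]),p.round(3),onz(c,u,v,0.02).round(3))
E
```

```text
top -0.12883597139181774 [ 0.44125259 -0.03699949  1.34567867]
press 0.71 [308. 211.] [ 0.545 -0.13   0.027] [ 0.545 -0.132  0.02 ]
press 0.56 [359. 297.] [ 0.284 -0.281  0.009] [ 0.283 -0.28   0.02 ]
press_mouth 0.65 [309. 202.] [ 0.573 -0.136  0.046] [ 0.574 -0.138  0.02 ]
press_mouth 0.29 [260. 268.] [0.378 0.019 0.018] [0.377 0.017 0.02 ]
press_roller 0.61 [327. 203.] [ 0.563 -0.186  0.077] [ 0.567 -0.193  0.02 ]
press_roller 0.19 [198. 148.] [0.753 0.203 0.004] [0.748 0.197 0.02 ]
press_roller 0.18 [259. 273.] [0.367 0.019 0.023] [0.365 0.019 0.02 ]
board 0.93 [274. 207.] [ 0.562 -0.032  0.036] [ 0.562 -0.032  0.02 ]
board 0.26 [254. 138.] [0.775 0.024 0.021] [0.775 0.023 0.02 ]
gauge 0.82 [341. 209.] [ 0.552 -0.235  0.019] [ 0.549 -0.235  0.02 ]
stick 0.86 [166. 306.] [0.286 0.274 0.131] [0.27  0.302 0.02 ]
stick 0.6 [167. 241.] [0.466 0.287 0.053] [0.466 0.295 0.02 ]
tray 0.54 [274. 207.] [ 0.56  -0.028  0.032] [ 0.56  -0.031  0.02 ]
scene 0.0017763009549977527 [ 1.45579217 -0.40533661  0.88281432]
press 0.64 [255. 233.] [ 0.6   -0.147  0.044] [ 0.579 -0.138  0.02 ]
press 0.35
[... 262 characters left out ...]
 -0.037  0.02 ]
press_roller 0.76 [234. 232.] [ 0.593 -0.206  0.063] [ 0.552 -0.196  0.02 ]
press_roller 0.45 [257. 229.] [ 0.59  -0.134  0.048] [ 0.564 -0.125  0.02 ]
press_roller 0.26 [253. 228.] [ 0.583 -0.144  0.046] [ 0.558 -0.136  0.02 ]
board 0.65 [283. 222.] [ 0.577 -0.043  0.032] [ 0.565 -0.038  0.02 ]
board 0.42 [254. 226.] [ 0.581 -0.14   0.051] [ 0.549 -0.13   0.02 ]
board 0.28 [286. 280.] [ 0.815 -0.134  0.059] [ 0.788 -0.12   0.02 ]
stick 0.94 [356. 185.] [0.466 0.286 0.01 ] [0.478 0.279 0.02 ]
stick 0.87 [333. 159.] [0.289 0.285 0.015] [0.297 0.28  0.02 ]
tray 0.85 [365. 190.] [0.507 0.294 0.014] [0.515 0.292 0.02 ]
tray 0.44 [328. 268.] [0.792 0.007 0.02 ] [0.793 0.006 0.02 ]
```

View pics/top1.png

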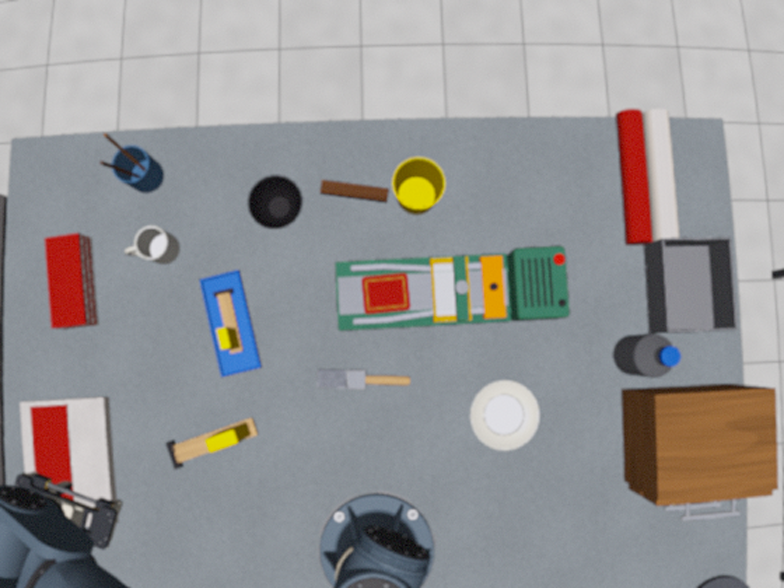

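View pics/scene1.png

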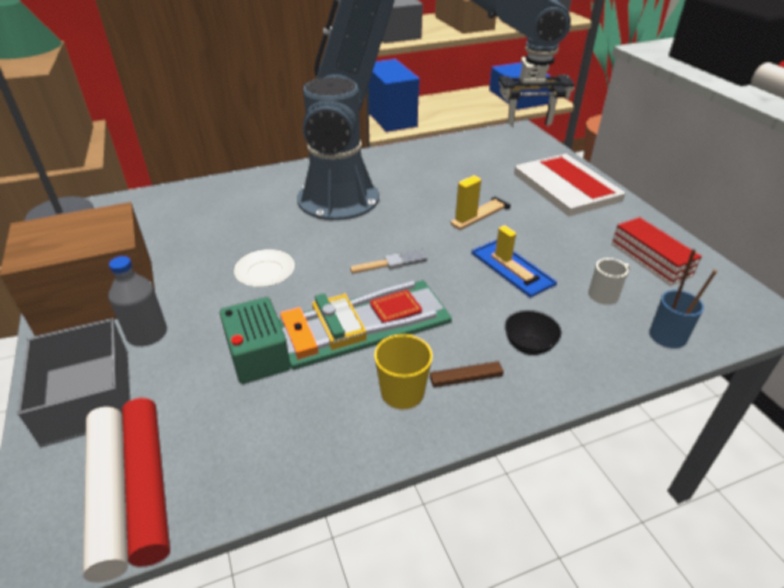

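The top picture shows two sticks. One stands in the blue tray at native (163,235), the other lies free on the table at (150,315) and is visibly bigger. The tray one is the smaller one the job needs. The press lies at (240–405, 175–235), feeding right, with the board at (275,209) and the gauge at (352,205). Next I fit outlines and confirm the stick in a crop.

```bash
python3 - <<'E'
from h import *
c=vision.capture("top"); P=cloud(c); np.save("P.npy",P)
hsv=cv2.cvtColor(c["frame"],cv2.COLOR_RGB2HSV).astype(int); H,S,V=hsv[...,0],hsv[...,1],hsv[...,2]
X,Y,Z=P[...,0],P[...,1],P[...,2]
R=lambda x0,x1,y0,y1:(X>x0)&(X<x1)&(Y>y0)&(Y<y1)
tr=R(.36,.62,.2,.4); pr=R(.44,.68,-.45,.1)
m={"tray":tr&(H>100)&(H<125)&(S>120),
"handle":tr&(H>22)&(H<35)&(S>150)&(Z>.06),
"sole":tr&(H>5)&(H<24)&(S>40)&(V>100)&(Z<.03),
"stuffintray":tr&(S<60),
"board":pr&((H<8)|(H>172))&(S>130)&(Y>-.13),
"gauge":pr&(H>9)&(H<19)&(S>180)&(Y<-.19),
"guard":pr&(H>20)&(H<32)&(S>150),
"green":pr&(H>60)&(H<95)&(S>80),
"housing":pr&(H>60)&(H<95)&(S>80)&(Z>.085),
"bigstick":R(.2,.4,.2,.42)&(H>22)&(H<35)&(S>150)&(Z>.06)}
for k,a in m.items():
    if k!="bigstick" or 1: a=cv2.morphologyEx(a.astype(np.uint8),cv2.MORPH_OPEN,np.ones((2,2)))>0
    Q=P[a]
    if len(Q)<5: print(k,len(Q));continue
    (cx,cy),(w,h),ang=cv2.minAreaRect(Q[:,:2].astype(np.float32))
    b=cv2.boxPoints(((cx,cy),(w,h),ang))
    print(k,len(Q),"c",round(cx,4),round(cy,4),"wh",round(w,3),round(h,3),"ang",round(ang,1),"z",np.percentile(Q[:,2],[10,50,90]).round(3), "mean",Q[:,:2].mean(0).round(4),b.round(3).tolist() if k in("tray","green","gauge","board") else "")
save(c,"crop1.png",(100,180,100,160),4)
save(c,"crop2.png",(235,165,180,80),4.4)
E
```

```text
tray 1449 c 0.4966 0.3042 wh 0.219 0.086 ang 13.0 z [nan nan nan] mean [nan nan] [[0.3799999952316284, 0.32199999690055847], [0.4000000059604645, 0.23800000548362732], [0.6129999756813049, 0.28700000047683716], [0.593999981880188, 0.3709999918937683]]
handle 134 c 0.4632 0.2937 wh 0.04 0.017 ang 6.1 z [0.06  0.097 0.102] mean [0.4622 0.2922] 
sole 260 c 0.4999 0.3023 wh 0.132 0.023 ang 14.5 z [nan nan nan] mean [nan nan] 
stuffintray 3133 c nan nan wh 0.0 0.0 ang 0.0 z [nan nan nan] mean [nan nan] 
board 518 c 0.5504 -0.0377 wh 0.078 0.096 ang 4.2 z [nan nan nan] mean [nan nan] [[0.5080000162124634, 0.007000000216066837], [0.5149999856948853, -0.08799999952316284], [0.5929999947547913, -0.0820000022649765], [0.5860000252723694, 0.013000000268220901]]
gauge 0
guard 543 c 0.5567 -0.2107 wh 0.133 0.147 ang 3.5 z [nan nan nan] mean [nan nan] 
green 2954 c 0.5721 -0.1842 wh 0.134 0.498 ang 6.9 z [nan nan nan] mean [nan nan] [[0.47600001096725464, 0.054999999701976776], [0.5350000262260437, -0.4399999976158142], [0.6690000295639038, -0.42399999499320984], [0.609000027179718, 0.07100000232458115]]
housing 1716 c 0.5733 -0.3588 wh 0.141 0.116 ang 24.4 z [nan nan nan] mean [nan nan] 
bigstick 308 c 0.2501 0.3109 wh 0.039 0.104 ang 21.0 z [0.078 0.134 0.137] mean [0.2622 0.2892]
```

View pics/crop1.png

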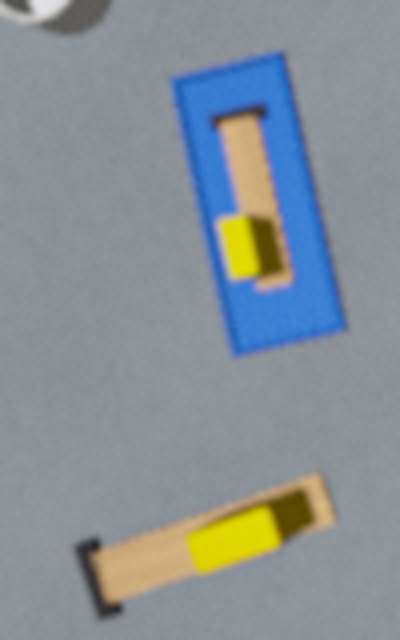

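View pics/crop2.png

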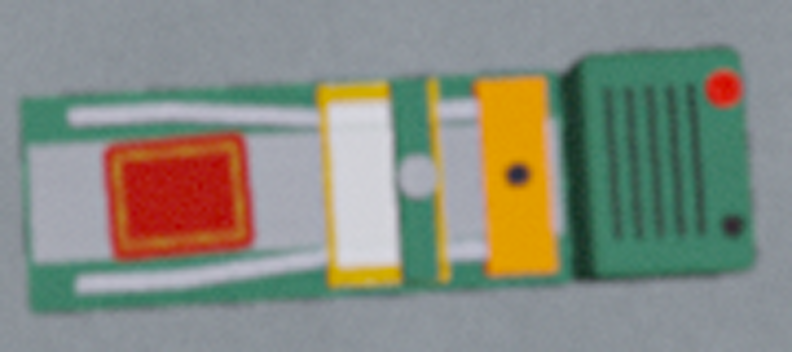

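Crop 1 confirms the small stick: nose at native (160,208) towards world +x, handle top at (160,242), in the tray. Crop 2 shows the board slightly yawed between the guides, the cap at crop (418,177) and the gauge at crop x 475–558.

```bash
python3 - <<'E'
from h import *
from scipy.optimize import least_squares
c=vision.capture("top")
def pj(uv,z,l=235,t=165,s=4.4): return onz(c,l+(uv[0]+.5)/s-.5,t+(uv[1]+.5)/s-.5,z)[:2]
obs=[((20,97),-205,75,.02),((32,312),-205,-75,.02),((418,177),60,0,.078),((740,47),280,None,.095),((755,268),280,None,.095)]
W=[(pj(u,z),x,y) for u,x,y,z in obs]
def res(q):
    d=np.array([np.cos(q[2]),np.sin(q[2])]);n=np.array([-d[1],d[0]]);r=[]
    for w,x,y in W:
        e=w-q[:2]; r.append(e@d-x/1e3)
        if y is not None: r.append(e@n-y/1e3)
    for a,b in [((473,80),(488,277)),((547,76),(559,270))]:
        m=(pj(a,.044)+pj(b,.044))/2; r.append((m-q[:2])@n)
    # housing & bed centrelines
    m=(W[3][0]+W[4][0])/2; r.append((m-q[:2])@n)
    return r
s=least_squares(res,[.56,-.14,-1.5]); q=s.x
print("press",q.round(4),np.degrees(q[2]),(s.fun*1e3).round(1))
d=np.array([np.cos(q[2]),np.sin(q[2])]);n=np.array([-d[1],d[0]])
f=lambda w:np.round(1e3*np.array([(w-q[:2])@d,(w-q[:2])@n]),1)
for u in [(473,80),(547,76),(559,270),(488,277)]: print("gauge",f(pj(u,.044)))
B=[pj(u,.032) for u in [(104,148),(243,133),(256,245),(115,261)]]
print("board",[f(b).tolist() for b in B],f(np.mean(B,0)))
e=B[1]-B[0]+B[2]-B[3]; print("board yaw rel deg",np.degrees(np.arctan2(e[1],e[0])-q[2]))
g=lambda u,z:pj(u,z,100,180,4)
T=[g(u,.014) for u in [(174,77),(284,53),(347,327),(235,355)]]
tc=np.mean(T,0);e=T[1]+T[0]-T[2]-T[3]
print("tray",tc.round(4),np.degrees(np.arctan2(e[1],e[0])),np.linalg.norm(T[0]-T[3]),np.linalg.norm(T[0]-T[1]))
Hd=[g(u,.100) for u in [(217,217),(248,213),(258,276),(229,281)]]
print("handle",np.mean(Hd,0).round(4),[h.round(3) for h in Hd])
N=[g(u,.015) for u in [(210,119),(266,106)]]; Bk=[g(u,.015) for u in [(257,292),(292,284)]]
a=np.mean(N,0);b=np.mean(Bk,0);e=a-b
print("nose",a,"back",b,np.linalg.norm(e),np.degrees(np.arctan2(e[1],e[0])),"origin",b+e/np.linalg.norm(e)*.03)
E
```

```text
press [ 0.5563 -0.1324 -1.5466] -88.61614850405569 [ 1.7 -0.6  3.1  0.9  0.6 -0.5 -2.1 -3.3 -0.4  0.7 -0. ]
gauge [106.6  66.7]
gauge [157.5  67. ]
gauge [156.7 -65.5]
gauge [108.1 -67.6]
board [[-146.7, 34.6], [-51.4, 39.9], [-46.8, -37.0], [-143.0, -42.8]] [-97.   -1.3]
board yaw rel deg 3.3311309749472318
tray [0.5001 0.3043] 12.13917154053761 0.21812606732515988 0.08743827638944056
handle [0.465 0.298] [array([0.487, 0.313]), array([0.489, 0.29 ]), array([0.444, 0.284]), array([0.441, 0.305])]
nose [0.5690209  0.31987614] back [0.4346414  0.29316383] 0.13700875712059377 11.242845439902931 origin [0.46406568 0.29901287]
```

```bash
cat >> h.py <<'E'
from scipy.spatial.transform import Rotation as Ro
PR=np.array([.5563,-.1324]);PY=-1.5466
SO=np.array([.4645,.2985]);SY=np.radians(11.7)
def ori(yaw,flip=0): return (Ro.from_euler("z",yaw+np.pi*flip)*Ro.from_euler("x",np.pi)).as_rotvec()
pd=np.array([np.cos(PY),np.sin(PY)]);pn=np.array([-pd[1],pd[0]])
def pw(x,y,z): return [*(PR+pd*x+pn*y),z]
def inpress(p): e=np.array(p[:2])-PR; return e@pd,e@pn
E
python3 - <<'E'
from h import *
for f in (0,1):
    for p,y in [([*SO,.2],SY),([*SO,.053],SY),(pw(-275,0,.2) if 0 else pw(-.275,0,.2),PY),(pw(-.275,0,.069),PY),(pw(-.07,0,.069),PY)]:
        j=solve_ik(p,ori(y,f)); print(f,np.round(p,3),None if j is None else np.round(j,2))
f=0
j=solve_ik([*SO,.2],ori(SY,0)); 
f=0 if j is not None and abs(j[5])<1.7 else 1
jaws.gripper_to(.07)
bot.goto([*SO,.2],ori(SY,f))
c=vision.capture("wrist"); save(c,"w1.png")
s=read_state(); print(f,s["time_s"],s["tool_pos"],s["joints"])
E
```

```text
0 [0.464 0.298 0.2  ] [ 0.49  0.37  1.67 -0.    1.1   1.85]
0 [0.464 0.298 0.053] [ 0.49  0.58  1.77 -0.    0.79  1.85]
0 [0.55  0.143 0.2  ] None
0 [0.55  0.143 0.069] None
0 [ 0.555 -0.062  0.069] None
1 [0.464 0.298 0.2  ] [ 0.49  0.37  1.67  0.    1.1  -1.29]
1 [0.464 0.298 0.053] [ 0.49  0.58  1.77  0.    0.79 -1.29]
1 [0.55  0.143 0.2  ] [ 0.17  0.4   1.62 -0.    1.11  0.15]
1 [0.55  0.143 0.069] [ 0.17  0.58  1.72 -0.    0.85  0.15]
1 [ 0.555 -0.062  0.069] [-0.2   0.56  1.75 -0.    0.83 -0.22]
1 2.925 [0.46401915 0.29925202 0.20009401] [ 4.88404146e-01  3.74505405e-01  1.66632624e+00  1.55747681e-04
  1.10064078e+00 -1.28728597e+00]
```

View pics/w1.png

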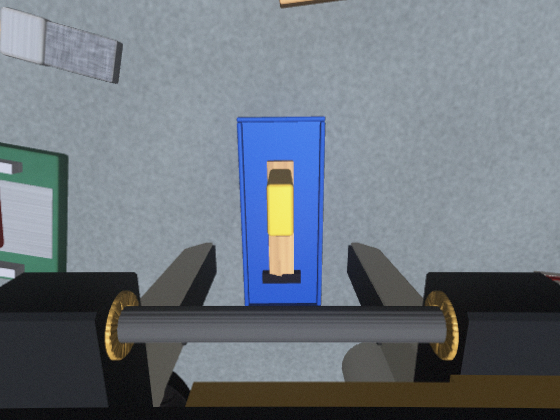

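The wrist view shows the stick square between the fingers: handle top at (280,208), nose at (281,277), tray aligned. I'll check the handle position and then grasp.

```bash
python3 - <<'E'
from h import *
c=vision.capture("wrist")
h=onz(c,280.5,209,.1)[:2]; n=onz(c,281.5,270,.015)[:2]; b=onz(c,280.5,160,.015)[:2]
tr=[onz(c,*u,.014)[:2] for u in [(237,119),(325,118)]]; print("tray back edge",np.mean(tr,0),"nose",n,"back",b,"handle",h, np.linalg.norm(n-b))
o=SO if np.linalg.norm(h-SO)>.008 else (h+SO)/2
print("grasp at",o)
bot.movel([*o,.053],.1,ori(SY,1),contact_N=8)
jaws.gripper_to(0.0,60)
s=read_state(); print(s["tool_pos"],s["grip_width"],s["grasp_force"],s["contact_force"])
bot.movel([*o,.16],.1)
s=read_state(); print(s["time_s"],s["tool_pos"],s["grip_width"],s["contact_force"])
bot.goto(pw(-.29,0,.16),ori(PY,1))
c=vision.capture("top"); save(c,"t2.png",(170,120,240,180),3.3)
s=read_state(); print(s["time_s"],inpress(s["tool_pos"]),s["grip_width"],s["contact_force"])
E
```

```text
tray back edge [0.39437393 0.2852127 ] nose [0.55661428 0.31948424] back [0.43506911 0.2931469 ] handle [0.46359467 0.29923348] 0.12436592507108263
grasp at [0.46404733 0.29886674]
[0.46406203 0.29886577 0.05300888] 0.02179709688514575 59.99977469444275 [0.00109473 0.15865066 0.52218953]
6.625 [0.46374718 0.29870186 0.15936476] 0.02174682175749332 [ 0.44625952 -0.14977842 -1.0497055 ]
7.9833 (np.float64(-0.2903715267364905), np.float64(-0.00018234569229375305)) 0.02209881208639199 [ 0.26611594  0.67573803 -1.09444059]
```

View pics/t2.png

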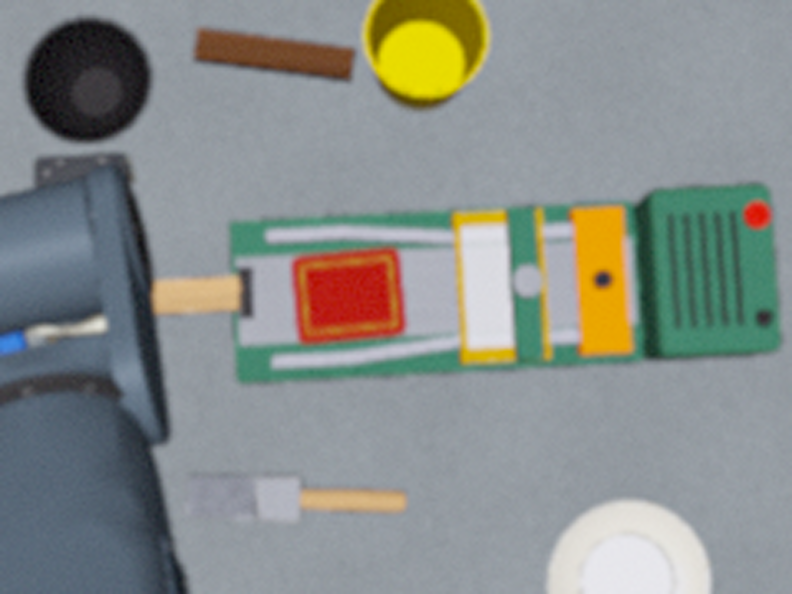

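The stick is aligned with the feed: nose at crop (246,292), board centre at (349,296). I'll lower it and feed past the roller.

```bash
cat >> h.py <<'E'
def st(t=""):
    s=read_state(); F=s["contact_force"]; x,y=inpress(s["tool_pos"])
    print(t,"t%.2f x%.1f y%.1f z%.1f  Fback%.2f Flat%.2f Fz%.2f w%.1f"%(s["time_s"],x*1e3,y*1e3,s["tool_pos"][2]*1e3,-F[:2]@pd,F[:2]@pn,F[2],s["grip_width"]*1e3)); return -F[:2]@pd
E
python3 - <<'E'
from h import *
print(bot.movel(pw(-.29,0,.0695),.06,ori(PY,1),contact_N=3)); st("down")
z=max(read_state()["tool_pos"][2],.0685)
for x in (-.27,-.25,-.23,-.21,-.19,-.17,-.16,-.15,-.14,-.13,-.12,-.113):
    r=bot.movel(pw(x,0,z),.03,contact_N=14); st(r)
    if r: break
c=vision.capture("scene"); save(c,"s2.png",(140,150,220,150),3.5)
E
```

```text
False
down t9.64 x-290.0 y0.2 z69.8  Fback-0.07 Flat-0.11 Fz-0.60 w21.8
False t10.46 x-270.1 y-0.0 z69.8  Fback0.07 Flat1.32 Fz-0.66 w22.0
False t11.28 x-250.0 y-0.0 z69.8  Fback0.64 Flat-0.12 Fz-1.30 w21.6
False t12.09 x-229.9 y-0.0 z69.8  Fback0.49 Flat0.29 Fz-0.97 w22.1
False t12.91 x-209.9 y-0.0 z69.8  Fback0.30 Flat0.05 Fz-1.08 w21.2
False t13.72 x-189.9 y-0.1 z69.8  Fback0.25 Flat-0.49 Fz-0.88 w21.8
False t14.54 x-169.9 y-0.1 z69.8  Fback-0.83 Flat-0.36 Fz-1.13 w21.7
False t15.03 x-159.8 y-0.1 z69.8  Fback0.23 Flat0.41 Fz-1.31 w21.9
False t15.51 x-150.1 y0.0 z69.8  Fback2.34 Flat0.82 Fz0.19 w21.7
False t15.99 x-139.9 y-0.0 z69.8  Fback1.74 Flat-0.29 Fz-0.15 w21.7
False t16.48 x-129.9 y-0.0 z69.8  Fback1.84 Flat0.94 Fz-1.30 w21.9
False t16.96 x-119.9 y0.0 z69.8  Fback1.47 Flat0.40 Fz-0.75 w21.8
False t17.34 x-113.0 y0.0 z69.8  Fback2.14 Flat0.75 Fz-1.12 w22.1
```

View pics/s2.png

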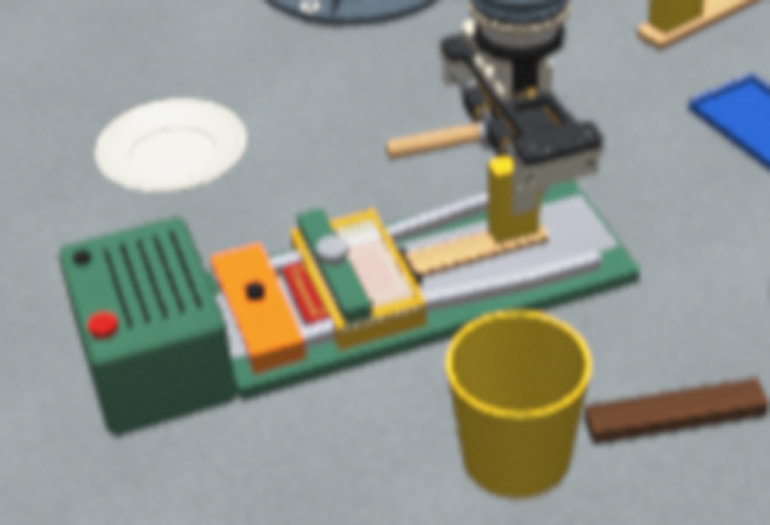

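The board has passed the roller: red shows at crop (305,290) just before the gauge. Sliding force is about 2 N. Now I feel for the stop.

```bash
python3 - <<'E'
from h import *
z=.0698
r=bot.movel(pw(-.058,0,z),.008,contact_N=5); st(r)
def F(n=8):
    v=[]
    for _ in range(n):
        bot.hold(.01); s=read_state(); v.append(-s["contact_force"][:2]@pd)
    return np.mean(v)
f=F(); print(f); st()
if r:
    x=inpress(read_state()["tool_pos"])[0]
    for i in range(40):
        if f>11.5: break
        x+=.0003 if f<9 else .00015
        bot.movel(pw(x,0,z),.005); f=F(); print(i,round(x*1e3,2),round(f,2))
    
    bot.hold(.3); print(F()); st()
E
```

```text
True t21.09 x-83.6 y-0.3 z69.6  Fback-0.00 Flat-0.25 Fz-1.49 w21.5
0.22925586668393944
 t21.16 x-83.6 y-0.4 z69.4  Fback-0.21 Flat-0.84 Fz-0.95 w21.4
0 -83.32 2.37
1 -83.02 5.07
2 -82.72 6.82
3 -82.42 8.9
4 -82.12 10.51
5 -81.97 11.48
6 -81.82 11.96
12.186442826570545
 t23.81 x-83.1 y-0.3 z69.9  Fback12.39 Flat-1.57 Fz1.69 w22.1
```

The stop is felt at lead x ≈ 127 mm, 19 mm past the mouth, which is within the stated range. I'll nudge to about 13.5 N, hold, then retreat and look.

```bash
python3 - <<'E'
from h import *
z=.0698
def F(n=8):
    v=[]
    for _ in range(n):
        bot.hold(.01); s=read_state(); v.append(-s["contact_force"][:2]@pd)
    return np.mean(v)
x=-.08182;f=F()
while f<13.2 and x<-.081:
    x+=.00015; bot.movel(pw(x,0,z),.005); f=F(); print(round(x*1e3,2),round(f,2))
bot.hold(.6); print(F()); st("held")
bot.movel(pw(-.1,0,z),.02); st()
bot.movel(pw(-.29,0,z),.12)
bot.movel(pw(-.29,0,.16),.12); st()
c=vision.capture("top"); save(c,"t3.png",(170,120,240,180),3.3)
bot.goto([*SO,.16],ori(SY,1)); bot.movel([*SO,.12],.1)
c=vision.capture("scene"); save(c,"s3.png",(200,90,240,200),3)
st()
E
```

```text
-81.67 12.83
-81.52 13.88
13.91714393075485
held t25.18 x-83.1 y-0.3 z69.9  Fback14.14 Flat-2.44 Fz2.51 w21.3
 t26.25 x-99.9 y0.0 z69.8  Fback-0.27 Flat0.87 Fz-1.48 w21.6
 t28.88 x-289.9 y-0.4 z159.3  Fback0.74 Flat-0.29 Fz-1.35 w21.7
 t30.84 x-433.1 y-81.0 z120.5  Fback-0.90 Flat0.18 Fz-2.34 w21.6
```

View pics/t3.png

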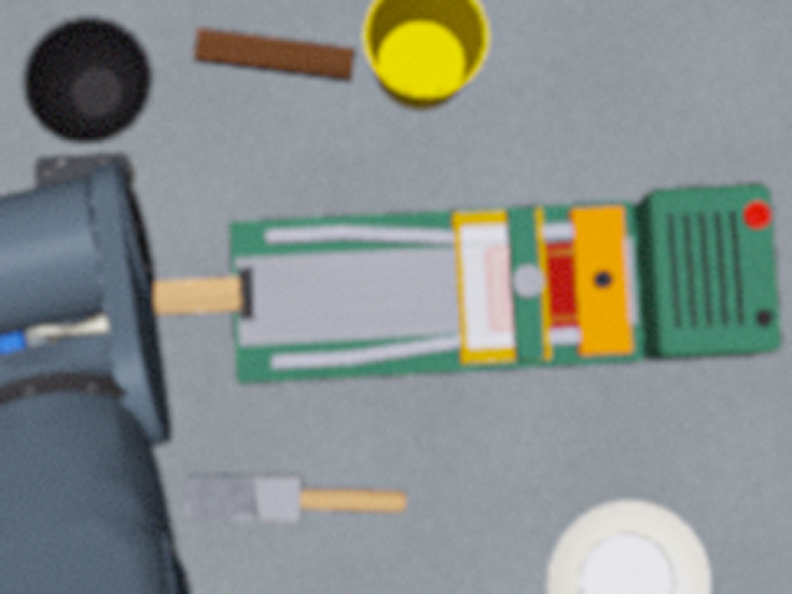

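View pics/s3.png

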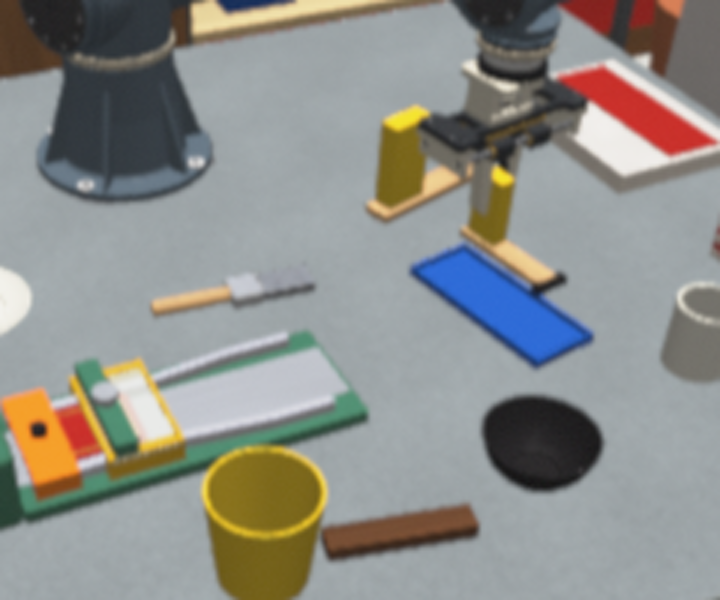

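The board is in the gauge, with its trailing edge at crop x 487 under the guard, square. The stick hangs level over the tray. Now I set it down.

```bash
python3 - <<'E'
from h import *
print(bot.movel([*SO,.0533],.04,ori(SY,1),contact_N=4)); st()
jaws.gripper_to(.06); bot.hold(.2)
bot.movel([*SO,.2],.1); bot.hold(.5); st()
c=vision.capture("wrist"); save(c,"w4.png")
h=onz(c,280.5,209,.1)[:2]; print(h)
E
```

```text
False
 t32.66 x-433.1 y-81.3 z53.5  Fback-0.09 Flat-0.66 Fz-1.79 w21.5
 t35.77 x-433.0 y-81.3 z200.0  Fback-0.34 Flat-1.17 Fz0.31 w59.9
[0.46404837 0.29846476]
```

View pics/w4.png

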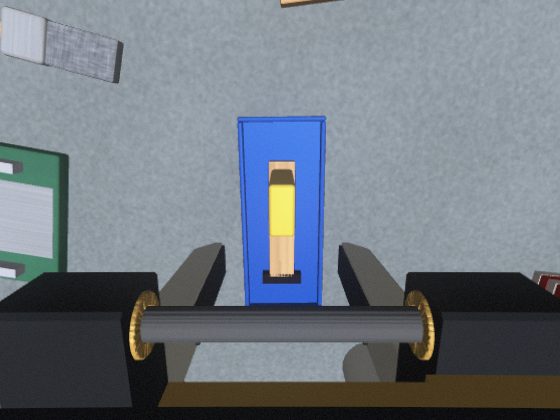

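The stick stands in the tray as it was found, handle at (282,208) and nose at (282,277). The hand is clear.

```bash
python3 -c "
from h import *
print(order.finish_job())"
```

```text
the job is handed in; nothing more can be done
None
```

The job is handed in (verdict not shown): I fed the board to the gauge stop and held it there at about 14 N for over half a second, it stayed in the gauge, and the push stick is back in its tray.

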